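# Index the reactor cell and hold its cover over the bolt holes

### The arm

A 7-joint arm with a two-finger parallel gripper is mounted at the origin on a cart in front of the work surface, level with it; the furniture and walls round the work are solid. World frame = base frame: x ahead of the robot, y to its left, z up, the work surface at z = 0. Lengths are in mm, angles in rad, forces in N, time in s.
With the tool pointing down it reaches from about 425 to 950 mm from the base axis. Payload 4.7 kg.
Tool frame: the origin (TCP) lies between the finger pads; the fingertips stand 22 mm ahead of it and the grasp point (between the pads) lies 3 mm ahead of it; z points along the fingers, y is the line along which they close (so a half turn about z gives the same grasp; the last joint's range is limited). The gripper opens to 87 mm and grips with 3 to 60 N. Pads are 19 mm wide; open, the fingers measure 117 mm over their backs; the gripper's body (75 mm by 190 mm) begins 51 mm behind the grasp point.
Start: joints at [-1.291, 0.469, -0.049, 1.532, 0.024, 1.141, -0.082], TCP at [205.102, 643.102, 244.573] pointing down, gripper open.
Joint ranges: [-2.59, 2.59], [-0.33, 1.99], [-1.39, 1.29], [0.1, 2.45], [-1.04, 4.18], [0.21, 1.99], [-2.66, 2.66]. Speed limits (rad/s): [2.57, 2.57, 3.14, 3.14, 3.14, 3.14, 3.14].

### API

Orientations are given as [roll, pitch, yaw] about the fixed x, y, z axes, in that order (R = Rz(yaw) Ry(pitch) Rx(roll)).
In Python, from plant import state, read_camera, camera_params, sign_off gives the robot as it stands.
- The arm moves only by the tool apply_moves, never from a script. Its argument "motion" is a list that holds one entry, the list of rows, each a list of 4 numbers: the shift along the tool's x, y, z in shares of 80 cm (1.0 is 80 cm), then the turn about the tool's z in shares of pi rad (1.0 is pi rad). A call has 1 to 12 rows; each row is the pose to reach, as a shift and turn from the pose commanded when the call began, along the tool's axes at that moment; what a row does not reach only later rows make up. A row lasts 1/8 s, in which the tool goes at most 62.5 mm and 10.7 degrees, less where a joint would pass 70% of its speed; a pose out of reach is approached as far as the arm can. A shift or turn number past 1, either way, is cut back to 1. A call with a gripper value outside its range is refused whole. "grip" is the finger opening in cm, from 0 to 8.7, set as the call begins (left out, the last holds). The fingers move at their own pace and stop on an object; "squeeze" is the grip in N (left out, the last holds). Time passes only in rows, so rows that repeat a pose let the fingers close. It gives the time, the measured TCP pose, the force, the opening and the grip force at its end, in the units of the state.
- state(): the state, without advancing time (a new reading comes with each control period).
- read_camera(name): name is "side" or "top" or "wrist"; returns the picture (400x640x3 uint8, blue, green, red); there is no depth.
- camera_params(name): a dict with "mtx" (3x3 intrinsics, pixels), "extrinsics" (4x4, takes a point from world to camera coordinates); the wrist camera has in their place "hand_eye" (4x4, takes a point from camera to tool coordinates, whose origin is the TCP and whose axes are the flange's). Camera axes: x right, y up, looking along -z (the intrinsics and any distortion apply to the point x, -y, -z); pixel columns grow to the right and rows downward; lengths in mm; the calibration is good to about 2 mm. The wrist camera is an equidistant fisheye: a pixel r from the principal point sees the ray r / f radians off the axis. A picture is of the moment at which its call begins: read the wrist's pose just before it. camera_params takes no time and is no camera call.
- sign_off(): hands the job in; it is judged then, once.
The state is a dict: "t": time; "joint_positions": joint angles; "qd": joint speeds; "joint_efforts": joint torques, N m; "eef_pos": TCP position; "tcp_rot": TCP orientation; "wrist_force": force on the tool from outside, world axes, zero at the start; "torque": the same for the moment, N m; "opening": finger opening in mm; "gripper_force": force on a finger pad.
Only numpy, scipy, OpenCV 4.12 (cv2) and the standard library are available. Lean on these libraries where they do the work, as an engineer would, in place of code of your own. Each camera call takes 0.05 s, during which the arm holds its last target. There are 200 camera calls.

### The job

Turn the indexing table by its black crank post, anticlockwise seen from above, about a quarter turn until it drops into its click stop (red line on the disc at the white line on the housing). Then take the aluminium cover by its black grip bar and hold it level and still, hovering about 15 mm above the blue cell block with its four holes over the four tapped holes, so that a colleague can start the bolts; never let it touch the block, and finish while still holding it there. Leave the bolts, the spanner and the gasket where they are.

Things in the scene. Friction and masses are not known exactly. Their poses are not given: they have to be found in the camera images.
- table_base: fixed dark steel base of the indexing table, 116 x 116 x 12 mm, on the worktop, left or right; origin on its underside at the turning axis, z up, yaw within 0.25 rad of zero. On its -y side stands the grey click-stop housing, 40 mm high, out to 115 mm from the axis, white pointer line on top. The turning disc on it has 72 mm radius, its top is 32 mm above the worktop
- table (a joint): angle of the disc, rad, growing anticlockwise seen from above; at 0 the crank post is in the base's +y direction, at 1.571 in its -x direction (towards the robot). Starts at 0 to 0.35; stays where left (friction 0.05 N m). One sprung click stop at 1.571: push over a ridge at 1.49 (about 0.35 N m) and it drops in; second ridge at 1.65, end stop 1.85
- crank_post (a point): middle of the black upright crank post, a cylinder of 20 mm diameter, 80 mm from the turning axis, from 37 to 82 mm above the worktop (this point 62 mm), on a 26 mm wide arm of the disc whose top is 31 mm above the worktop. It can turn inside a grip: the gripper need not turn with it
- block_top (a point): centre of the top face of the blue cell block (104 x 72 x 40 mm, top 72 mm above the worktop), fixed on the disc, centred on the turning axis. x along the 104 mm side, z up; the crank post lies in its +y direction. Open 52 x 28 mm well in the middle, four 12 mm tapped holes at x = +-40 mm, y = +-24 mm
- block_hole_a (a point): mouth of the block's tapped hole at x = +40, y = +24 mm of block_top
- block_hole_b (a point): mouth of the block's tapped hole at x = -40, y = -24 mm of block_top, the other end of the diagonal
- cover: loose aluminium cover plate 104 x 72 x 8 mm (0.25 to 0.46 kg), lying flat on the worktop; origin at the centre of its underside, x along the 104 mm side, z up. Four 14 mm through holes at x = +-40 mm, y = +-24 mm. It fits the block either way round (half turn)
- cover_grip (a point): middle of the cover's black grip bar: 16 mm wide along the cover's x, 52 mm long along its y, from 14 to 38 mm above the cover's underside (this point 27 mm); pinch it from above across the 16 mm
- cover_hole_a (a point): lower mouth of the cover's hole at x = +40, y = +24 mm of the cover
- cover_hole_b (a point): lower mouth of the cover's hole at x = -40, y = -24 mm of the cover, the other end of the diagonal
- bolt_1: steel hexagon bolt standing on its head, 48 mm tall, 22 mm over the head, bystander; origin under its centre
- bolt_2: steel hexagon bolt standing on its head, 48 mm tall, 22 mm over the head, bystander; origin under its centre
- bolt_3: steel hexagon bolt standing on its head, 48 mm tall, 22 mm over the head, bystander; origin under its centre
- bolt_4: steel hexagon bolt standing on its head, 48 mm tall, 22 mm over the head, bystander; origin under its centre
- spanner: steel spanner 199 x 40 x 8 mm lying flat, bystander; origin under its centre, length along y
- gasket: white ring gasket, 66 mm across, 8 mm thick, lying flat, bystander; origin under its centre

How it is judged (in metres and radians):
On the way, in this order (a step that is already met when the one before it is completed fails the run):
1. the table sits in its click stop (value of joint table between 1.52 and 1.62 rad and velocity of joint table between -0.1 and 0.1 rad/s), for 0.2 s.
2. the cover is lifted off the worktop (height (world z) of cover above 0.04 m), for 0.2 s.
At the end, for the whole second after the job is handed in: The table is in its click stop (1.571 rad within 0.05). The cover is held in the fingers, still, level within 0.09 rad, its underside 6 to 30 mm above the block and touching nothing of the table, and its holes are within 5 mm (seen from above) of the block's, either way round (value of joint table between 1.52 and 1.62 rad and ((horizontal distance between cover_hole_a and block_hole_a below 0.005 m and horizontal distance between cover_hole_b and block_hole_b below 0.005 m) or (horizontal distance between cover_hole_a and block_hole_b below 0.005 m and horizontal distance between cover_hole_b and block_hole_a below 0.005 m)) and z of cover in the frame of block_top between 0.006 and 0.03 m and angle between cover's own z axis and vertical below 0.09 rad and linear speed of cover below 0.02 m/s and angular speed of cover below 0.15 rad/s and contact force between cover and the fingers above 1 N and contact force between cover and table_base below 0.1 N); the arm keeps its last pose, push and grip.
It fails at once if the cover touches the block or the table (contact force between cover and table_base above 1 N).
It fails at once if a bolt, the spanner or the gasket is moved by more than 20 mm (distance of any of bolt_1, bolt_2, bolt_3, bolt_4, spanner, gasket from where it was at the start of the episode above 0.02 m).
It also fails if it takes over 64 s, if anything falls off the work surface, if the arm or the gripper's body presses on something with over 40 N, if the wrist force passes 120 N, or if a joint passes its speed limit or range.

## Working session

There is one attempt and no reset: what is moved stays moved. The work goes in short steps, Python scripts to look and compute and a tool call to move; the robot and the scene stay as the last step left them, time stands still between calls to the robot, and variables do not carry over. Pictures are saved under pics/ and viewed, at most 10 in all, crops included, and the job is handed in when it is done.

Besides the shell and the picture viewer there is one more tool, called as name([rows], argument=value, ...), one row to a line, values as JSON. apply_moves: Moves the arm, as the interface text tells. Its arguments: {"type":"object","properties":{"motion":{"type":"array","items":{"type":"array","items":{"type":"array","items":{"type":"number"}}}},"grip":{"type":"number"},"squeeze":{"type":"number"}},"required":["motion"]}

```bash
mkdir -p pics; ls
python3 - <<'E'
from plant import *
import cv2
s=state();print(s)
for n in("top","side"):
    cv2.imwrite(f"pics/{n}0.png",read_camera(n));p=camera_params(n);print(n,p)
print(camera_params("wrist"))
E
```

```text
pics
{'t': 0.0, 'joint_positions': array([-1.29089508,  0.46940491, -0.04859083,  1.53367282,  0.0240971 ,
        1.14098763, -0.08226065]), 'qd': array([ 9.04968039e-04, -7.92963106e-04, -4.30094951e-04, -6.88885483e-05,
        4.63893441e-04, -1.31621851e-03, -6.46788058e-04]), 'joint_efforts': array([-2.85773282e-06, -5.07970262e+01, -8.05836031e-02, -2.36157650e+01,
       -6.12592860e-02,  3.79581994e-02,  1.96558153e-04]), 'eef_pos': array([204.96774769, 642.55461937, 243.53293919]), 'tcp_rot': array([-3.13970666e+00,  6.77575386e-05,  2.83285711e+00]), 'wrist_force': array([ 0.2908999 , -0.5552441 , -0.06188674]), 'torque': array([ 0.01325158, -0.00398197,  0.01911741]), 'gripper_force': 0.0, 'opening': 86.98913376387726}
top {'mtx': array([[399.94382935,   0.        , 318.62836384],
       [  0.        , 399.94382935, 190.8773039 ],
       [  0.        ,   0.        ,   1.        ]]), 'extrinsics': array([[ 2.93037586e-02, -9.99181408e-01,  2.78891227e-02,
         3.05459901e+01],
       [ 9.87730713e-01,  3.32270498e-02,  1.52590962e-01,
        -4.92414253e+02],
       [
[... 504 characters left out ...]
60663e+02],
       [-2.84484357e-01,  8.36046881e-01,  4.69142050e-01,
        -1.64952327e+03],
       [ 0.00000000e+00,  0.00000000e+00,  0.00000000e+00,
         1.00000000e+00]])}
{'mtx': array([[309.70691629,   0.        , 324.46671549],
       [  0.        , 309.70691629, 201.90517009],
       [  0.        ,   0.        ,   1.        ]]), 'hand_eye': array([[ 4.86604351e-04,  9.55372608e-01,  2.95403018e-01,
         8.11621700e+01],
       [ 9.99999499e-01, -2.06341928e-04, -9.79917819e-04,
         1.10274903e-01],
       [-8.75232614e-04,  2.95403347e-01, -9.55372229e-01,
        -1.40172594e+02],
       [ 0.00000000e+00,  0.00000000e+00,  0.00000000e+00,
         1.00000000e+00]])}
```

View pics/top0.png

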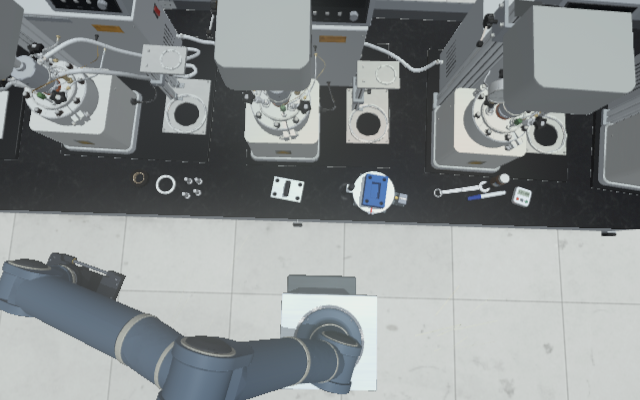

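View pics/side0.png

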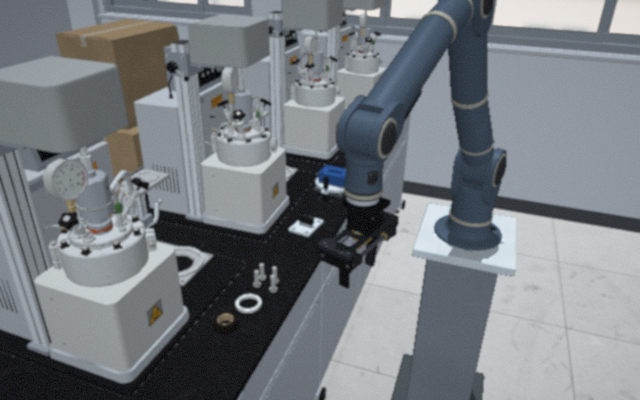

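The top picture shows the table disc at about (374,192), with the block on it, the crank post at (349,187) and the housing at (401,199). The cover is at (288,188), the bolts around (192,187), the gasket at (165,184) and the spanner at (460,189).

```bash
cat > h.py <<'E'
import numpy as np, cv2
from scipy.spatial.transform import Rotation as R
from plant import *
F=np.diag([1.,-1,-1])
def ray(n,uv,s=None):
    """origin, direction in world"""
    p=camera_params(n);K=p["mtx"]
    x=(np.array(uv,float)-K[:2,2])/K[0,0]
    if n=="wrist":
        r=np.hypot(*x);d=F@np.array([*(x/max(r,1e-9)*np.sin(r)),np.cos(r)])
        T=np.eye(4);T[:3,:3]=R.from_euler("xyz",s["tcp_rot"]).as_matrix();T[:3,3]=s["eef_pos"]
        M=T@p["hand_eye"]
    else:
        d=F@np.array([*x,1]);M=np.linalg.inv(p["extrinsics"])
    return M[:3,3],M[:3,:3]@d
def w(n,uv,z,s=None):
    o,d=ray(n,uv,s);return o+d*(z-o[2])/d[2]
def proj(n,P,s=None):
    p=camera_params(n);K=p["mtx"];P=np.append(P,1)
    if n=="wrist":
        T=np.eye(4);T[:3,:3]=R.from_euler("xyz",s["tcp_rot"]).as_matrix();T[:3,3]=s["eef_pos"]
        c=F@(np.linalg.inv(T@p["hand_eye"])@P)[:3]
        th=np.arctan2(np.hypot(c[0],c[1]),c[2]);c=th*c[:2]/np.hypot(c[0],c[1])
    else:
        c=F@(p["extrinsics"]@P)[:3];c=c[:2]/c[2]
    return K[0,0]*c+K[:2,2]
E
python3 - <<'E'
from h import *
for k,uv,z in [("disc",(374,192),32),("block",(375,190),72),("post",(349,187),60),("hous",(401,199),40),("cover",(288,188),8),("edge",(290,222),0),("bolt",(192,187),40),("gasket",(165,184),8),("spanner",(460,189),8)]: print(k,w("top",uv,z).round())
i=cv2.imread("pics/top0.png")
cv2.imwrite("pics/c.png",cv2.resize(i[160:225,260:420],None,fx=5,fy=5,interpolation=cv2.INTER_CUBIC))
print(R.from_euler("xyz",state()["tcp_rot"]).as_matrix().round(2))
E
```

```text
disc [ 495. -142.   32.]
block [ 495. -139.   72.]
post [504. -54.  60.]
hous [ 472. -232.   40.]
cover [502. 151.   8.]
edge [386. 140.   0.]
bolt [490. 469.  40.]
gasket [502. 571.   8.]
spanner [ 519. -447.    8.]
[[-0.95  0.3  -0.  ]
 [ 0.3   0.95 -0.  ]
 [-0.   -0.   -1.  ]]
```

View pics/c.png

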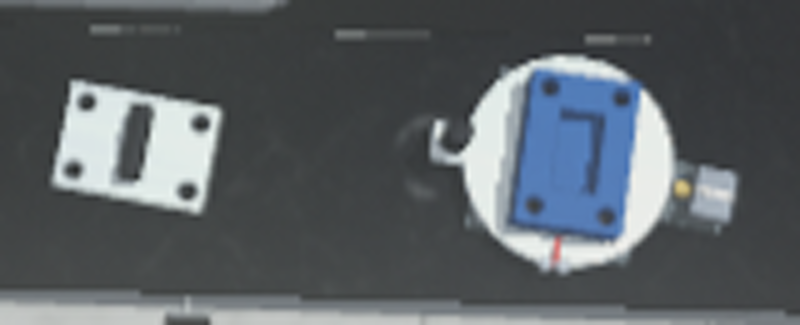

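The crop shows the cover's four holes at about (87,102), (201,123), (72,169) and (187,191). The block holes are at (550,88), (622,98), (534,205) and (606,216). The red line faces the robot, and the post is on the left, nearly black on black.

Run:
```python
from h import *
f=lambda p,z:w("top",(260+(p[0]+.5)/5-.5,160+(p[1]+.5)/5-.5),z)
def rect(ps,z):
    q=np.array([f(p,z) for p in ps]);c=q.mean(0)
    d=q[2]-q[0]+q[3]-q[1];e=q[1]-q[0]+q[3]-q[2]
    print(c.round(1),"d",np.linalg.norm(d)/2,np.arctan2(d[1],d[0]),"e",np.linalg.norm(e)/2,np.arctan2(e[1],e[0]))
    return c
c=rect([(87,102),(201,123),(72,169),(187,191)],8)
b=rect([(550,88),(622,98),(534,205),(606,216)],72)
print(f((570,161),32),f((682,188),40),f((735,190),40))
s=state();M=R.from_euler("xyz",s["tcp_rot"]).as_matrix()
print(M.T@(c-s["eef_pos"]),M[:,1])
```

```text
[499.2 154.5   8. ] d 47.98289912107848 2.973977036606401 e 80.13316661331369 -1.724980084039389
[ 495.4 -139.6   72. ] d 79.42355469816565 3.015465704924907 e 48.0089188387263 -1.6835114725161577
[ 495.15235578 -140.80631038   32.        ] [ 478.00818606 -215.49479838   40.        ] [ 477.83839429 -251.46160478   40.        ]
[-428.66009276 -375.25521286  236.28878803] [ 0.30386342  0.95271403 -0.00172991]
```

The manual's scale: shifts go in shares of 80 cm and turns go in shares of pi rad. Converting my numbers, -42.9 cm / 80 = -0.5363, -37.5 cm / 80 = -0.4688, -8.8 degrees / 180 = -0.0489.

apply_moves([
  [[-0.0538,-0.0475,0,-0.0056],[-0.1075,-0.0938,0,-0.0111],[-0.1613,-0.1413,0,-0.0167],[-0.215,-0.1875,0,-0.0222],[-0.2688,-0.235,0,-0.0278],[-0.3213,-0.2813,0,-0.0333],[-0.375,-0.3288,0,-0.0389],[-0.4288,-0.375,0,-0.0444],[-0.4825,-0.4225,0,-0.0489],[-0.5363,-0.4688,0,-0.0489],[-0.5363,-0.4688,0,-0.0489],[-0.5363,-0.4688,0,-0.0489]],
])

```text
t: 1.6
eef_pos: [499.4, 155.8, 244.2]
tcp_rot: [3.141, -0.001, 2.986]
wrist_force: [0.5, 0.6, 0.8]
opening: 86.4
gripper_force: 0.0
```

Run:
```python
from h import *
s=state();i=read_camera("wrist");np.save("s1.npy",s,allow_pickle=True);cv2.imwrite("pics/w1.png",i);print(s["eef_pos"],s["tcp_rot"])
```

```text
[499.3693479  155.81737012 244.17662083] [ 3.14144113e+00 -1.08796047e-03  2.98638867e+00]
```

View pics/w1.png

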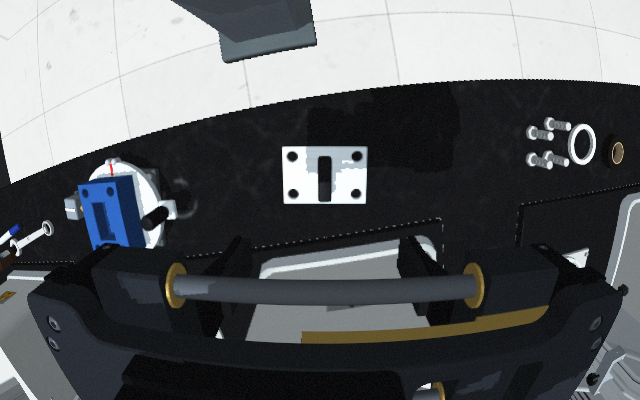

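The wrist picture is upside down, with the robot at the top. The cover's holes are at (292,156), (358,155), (293,194) and (357,194). The block is on the left, and the black post runs from (148,222) at its top to (168,210).

```bash
cat >> h.py <<'E'
def rect(n,ps,z,s=None):
    """ps: pixel corners [0,1,2,3], 0-1 and 2-3 along e, 0-2 and 1-3 along d"""
    q=np.array([w(n,p,z,s) for p in ps]);c=q.mean(0)
    d=q[2]-q[0]+q[3]-q[1];e=q[1]-q[0]+q[3]-q[2]
    print(c.round(1),"d",round(np.linalg.norm(d)/2,1),round(np.arctan2(d[1],d[0]),3),"e",round(np.linalg.norm(e)/2,1),round(np.arctan2(e[1],e[0]),3))
    return c
def darkholes(img,guess,rad=7):
    """refine guesses to the intensity-weighted centre of dark blobs"""
    g=cv2.GaussianBlur(cv2.cvtColor(img,cv2.COLOR_BGR2GRAY).astype(np.float32),(0,0),.7);o=[]
    for u,v in guess:
        u0,v0=int(u)-rad,int(v)-rad;p=g[v0:v0+2*rad+1,u0:u0+2*rad+1]
        wt=np.clip((p.min()+p.max())/2-p,0,None);yy,xx=np.mgrid[:p.shape[0],:p.shape[1]]
        o.append((u0+(wt*xx).sum()/wt.sum(),v0+(wt*yy).sum()/wt.sum()))
    return o
E
python3 - <<'E'
from h import *
s=np.load("s1.npy",allow_pickle=True).item();i=cv2.imread("pics/w1.png")
h=darkholes(i,[(292,156),(358,155),(293,194),(357,194)]);print(np.round(h,1))
rect("wrist",h,8,s)
print(w("wrist",(148,222),82,s),w("wrist",(168,208),37,s))
ps=[(110,190),(134,188)]
print(proj("wrist",(495+7,-140+80,82),s))
M=R.from_euler("xyz",s["tcp_rot"]).as_matrix();print(M.round(3))
E
```

```text
[[291.9 156. ]
 [356.5 155.8]
 [292.9 193.2]
 [355.5 193.2]]
[499. 156.   8.] d 47.6 -0.155 e 79.3 1.417
[503.86292273 -54.60130926  82.        ] [502.09540354 -48.92405926  37.        ]
[144.06831356 221.09219406]
[[-0.988  0.155 -0.001]
 [ 0.155  0.988  0.   ]
 [ 0.001  0.    -1.   ]]
```

To row units: -28.3 cm / 80 = -0.3538, -22.7 cm / 80 = -0.2838.

apply_moves([
  [[-0.01,-0.0713,0.005,0],[-0.02,-0.1413,0.01,0],[-0.03,-0.2125,0.015,0],[-0.04,-0.2838,0.02,0],[-0.05,-0.3538,0.025,0],[-0.05,-0.3538,0.025,0],[-0.05,-0.3538,0.025,0]],
], grip=3.5)

```text
t: 2.52
eef_pos: [495.9, -128.3, 224.3]
tcp_rot: [3.14, -0.001, 2.989]
wrist_force: [0.5, 0.6, 0.2]
opening: 35.7
gripper_force: 0.0
```

Run:
```python
from h import *
s=state();i=read_camera("wrist");np.save("s2.npy",s,allow_pickle=True);cv2.imwrite("pics/w2.png",i);print(s["eef_pos"],s["tcp_rot"])
cv2.imwrite("pics/w2c.png",cv2.resize(i[100:300,200:460],None,fx=3,fy=3,interpolation=cv2.INTER_CUBIC))
```

```text
[ 495.86034658 -128.2600557   224.32111309] [ 3.14047643e+00 -5.16288974e-04  2.98913912e+00]
```

View pics/w2c.png

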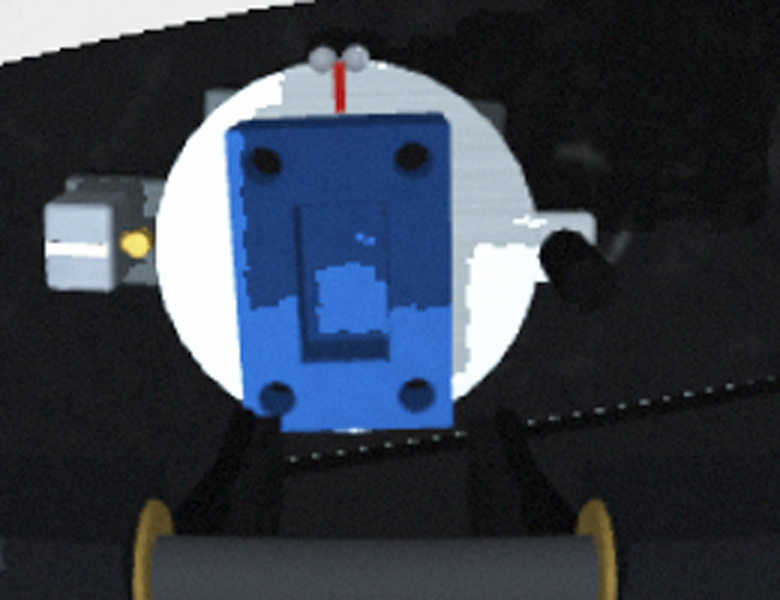

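The crop shows the block holes at (265,160), (411,157), (276,397) and (416,394), and the white line from (48,249) to (112,249). The red line is at (340,87), and the post top is at about (588,283). In full-picture pixels, divide by 3 and add (200,100).

Run:
```python
from h import *
s=np.load("s2.npy",allow_pickle=True).item();i=cv2.imread("pics/w2.png")
f=lambda p:(200+(p[0]+.5)/3-.5,100+(p[1]+.5)/3-.5)
h=[f(p) for p in [(265,160),(411,157),(276,397),(416,394)]]
b=rect("wrist",h,72,s)
a,c=[w("wrist",f(p),40,s) for p in[(48,249),(112,249)]];print(a,c,np.arctan2(*(c-a)[1::-1]))
r1,r2=[w("wrist",f(p),32,s) for p in[(339,66),(341,110)]];print(r1,r2)
for p in (a,c):print("yaw",np.arctan2(*(b-p)[1::-1])-np.pi/2)
print("post",w("wrist",f((588,283)),82,s),w("wrist",f((562,245)),37,s))
for z in(82,37):
  for an in (1.42,1.45):print(np.round((np.array(proj("wrist",(b[0]+80*np.cos(an),b[1]+80*np.sin(an),z),s))-[200,100])*3))
print(R.from_euler("xyz",s["tcp_rot"]).as_matrix().round(3))
```

```text
[ 494.8 -138.4   72. ] d 81.0 -0.129 e 47.1 1.439
[ 473.96402223 -247.83960918   40.        ] [ 478.15291214 -222.79662163   40.        ] 1.4050626460328592
[ 427.1635889  -129.81214951   32.        ] [ 442.90184279 -131.58633003   32.        ]
yaw -0.1881819539622014
yaw -0.19480464949500043
post [504.58659604 -59.58278363  82.        ] [502.81423465 -59.04250856  37.        ]
[589. 288.]
[589. 281.]
[561. 255.]
[562. 248.]
[[-0.988  0.152 -0.   ]
 [ 0.152  0.988  0.001]
 [ 0.001  0.001 -1.   ]]
```

To row units: 15.9 cm / 80 = 0.1988, 15 cm / 80 = 0.1875.

apply_moves([
  [[0.0013,0.0438,0.025,0],[0.0025,0.0863,0.0625,0],[0.0025,0.0863,0.1063,0],[0.0025,0.0863,0.1375,0],[0.0025,0.0863,0.1688,0],[0.0025,0.0863,0.1875,0],[0.0025,0.0863,0.1988,0],[0.0025,0.0863,0.1988,0],[0.0025,0.0863,0.1988,0]],
])

```text
t: 3.7
eef_pos: [504.9, -61.8, 66.2]
tcp_rot: [3.141, 0.001, 2.986]
wrist_force: [0.1, 0.1, -0.7]
opening: 35.1
gripper_force: 0.0
```

apply_moves([
  [[0,0,0,0],[0,0,0,0],[0,0,0,0],[0,0,0,0],[0,0,0,0]],
], grip=1.6, squeeze=12)

```text
t: 4.32
eef_pos: [505.0, -59.4, 66.0]
tcp_rot: [3.139, 0.001, 2.988]
wrist_force: [0.5, 5.1, 1.3]
opening: 19.6
gripper_force: 12.0
```

Run:
```python
from h import *
s=state();print(s["eef_pos"],s["tcp_rot"],s["wrist_force"],s["opening"])
M=R.from_euler("xyz",s["tcp_rot"]).as_matrix()
ax=np.array([495,-139.2,65]);p=s["eef_pos"];r=p-ax;a0=np.arctan2(r[1],r[0]);print(a0,np.hypot(*r[:2]))
for a in np.r_[np.linspace(a0,2.967,15),2.98]:
    q=ax+80*np.array([np.cos(a),np.sin(a),0])-p;print(round(a,2),(M.T@q/10).round(2))
```

```text
[505.04348908 -59.41904111  65.97401731] [3.13863901e+00 6.81727582e-04 2.98794438e+00] [0.47321151 5.06871228 1.26158572] 19.604745112531024
1.4455667967446244 80.41065273844268
1.45 [-0.   -0.04  0.1 ]
1.55 [ 0.86 -0.11  0.1 ]
1.66 [ 1.72 -0.28  0.1 ]
1.77 [ 2.55 -0.54  0.09]
1.88 [ 3.35 -0.88  0.09]
1.99 [ 4.1  -1.31  0.09]
2.1 [ 4.8  -1.82  0.09]
2.21 [ 5.45 -2.4   0.09]
2.31 [ 6.03 -3.05  0.08]
2.42 [ 6.53 -3.76  0.08]
2.53 [ 6.96 -4.52  0.08]
2.64 [ 7.29 -5.32  0.08]
2.75 [ 7.55 -6.15  0.07]
2.86 [ 7.7  -7.    0.07]
2.97 [ 7.77 -7.87  0.07]
2.98 [ 7.77 -7.97  0.07]
```

To row units: 7.5 cm / 80 = 0.0938, 4.8 cm / 80 = 0.06.

apply_moves([
  [[0.0113,0.0013,0,0],[0.0213,-0.0013,0,0],[0.0313,-0.0038,0,0],[0.0413,-0.0088,0,0],[0.0513,-0.0138,0,0],[0.06,-0.02,0,0],[0.0675,-0.0275,0,0],[0.075,-0.035,0,0],[0.0813,-0.0438,0,0],[0.0875,-0.0538,0,0],[0.0913,-0.0638,0,0],[0.0938,-0.0738,0,0]],
])

```text
t: 5.82
eef_pos: [416.9, -106.4, 65.1]
tcp_rot: [3.139, -0.009, 2.988]
wrist_force: [-2.8, 6.5, 4.2]
opening: 19.3
gripper_force: 12.0
```

To row units: -1.8 cm / 80 = -0.0225, -1.4 cm / 80 = -0.0175.

apply_moves([
  [[0.0013,-0.0063,0,0],[0.0025,-0.0125,0,0],[0.0025,-0.0175,0,0],[0.0025,-0.0225,0,0],[0.0025,-0.0225,0,0],[0.0025,-0.0225,0,0]],
])

```text
t: 6.58
eef_pos: [412.7, -124.7, 65.0]
tcp_rot: [3.14, -0.008, 2.987]
wrist_force: [-5.0, 3.7, 3.3]
opening: 19.9
gripper_force: 12.0
```

Run:
```python
from h import *
s=state();i=read_camera("wrist");np.save("s3.npy",s,allow_pickle=True);cv2.imwrite("pics/w3.png",i);print(s["eef_pos"],s["tcp_rot"],s["wrist_force"])
r=s["eef_pos"]-[495,-139.2,0];print(np.arctan2(r[1],r[0]),np.hypot(r[0],r[1]))
```

```text
[ 412.66856756 -124.692278     64.97786211] [ 3.13975005 -0.0075235   2.98675105] [-4.95650751  3.73314064  3.28634643]
2.9671720025373984 83.59987299632058
```

apply_moves([
  [[0,0,0,0],[0,0,0,0],[0,0,0,0],[0,0,-0.025,0],[0,0,-0.0625,0],[-0.025,-0.0063,-0.1125,0],[-0.0625,-0.0125,-0.1625,0],[-0.1,-0.0125,-0.2,0],[-0.1,-0.0125,-0.2,0],[-0.1,-0.0125,-0.2,0]],
], grip=3.5)

```text
t: 7.88
eef_pos: [492.5, -148.2, 224.5]
tcp_rot: [3.142, -0.002, 2.986]
wrist_force: [-0.9, 0.1, -0.3]
opening: 34.9
gripper_force: 0.0
```

Run:
```python
from h import *
s=state();i=read_camera("wrist");np.save("s4.npy",s,allow_pickle=True);cv2.imwrite("pics/w4.png",i);print(s["eef_pos"],s["tcp_rot"])
cv2.imwrite("pics/w4c.png",cv2.resize(i[60:260,200:460],None,fx=3,fy=3,interpolation=cv2.INTER_CUBIC))
```

```text
[ 492.53687091 -148.21652471  224.52095384] [ 3.14152298e+00 -2.40734617e-03  2.98599930e+00]
```

View pics/w4c.png

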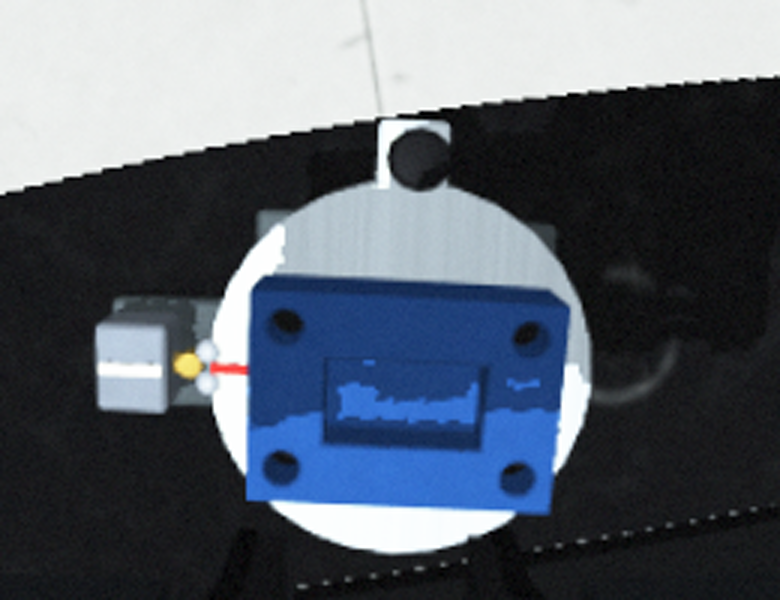

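The table is in its stop: the yellow plunger at (188,364) sits between the two white pins, and the red line at (230,370) meets the white line. The block holes are at (287,323), (531,334), (281,467) and (517,479).

Run:
```python
from h import *
s=np.load("s4.npy",allow_pickle=True).item()
f=lambda p:(200+(p[0]+.5)/3-.5,60+(p[1]+.5)/3-.5)
h=[f(p) for p in [(287,323),(531,334),(281,467),(517,479)]]
rect("wrist",h,72,s)
E_=None
M=R.from_euler("xyz",s["tcp_rot"]).as_matrix()
t=read_camera("top");cv2.imwrite("pics/top2.png",t)
for g in (np.array([499,155.6,100]),):print(M.T@(g-s["eef_pos"]))
```

```text
[ 494.7 -138.2   72. ] d 49.5 -0.213 e 79.3 1.366
[ 40.39638998 301.1392306  124.63954485]
```

To row units: 30.1 cm / 80 = 0.3763, 25 cm / 80 = 0.3125.

apply_moves([
  [[0.0088,0.0625,0.0188,0],[0.0163,0.125,0.0375,0],[0.025,0.1875,0.0563,0],[0.0338,0.25,0.075,0],[0.0413,0.3125,0.1,0],[0.05,0.3763,0.125,0],[0.05,0.3763,0.15,0],[0.05,0.3763,0.15,0],[0.05,0.3763,0.15,0],[0.05,0.3763,0.15,0]],
], grip=5)

```text
t: 9.22
eef_pos: [501.3, 154.5, 106.3]
tcp_rot: [3.141, 0.001, 2.985]
wrist_force: [-0.3, -0.5, 0.2]
opening: 50.0
gripper_force: 0.0
```

Run:
```python
from h import *
s=state();i=read_camera("wrist");np.save("s5.npy",s,allow_pickle=True);cv2.imwrite("pics/w5.png",i);print(s["eef_pos"],s["tcp_rot"])
gs=[proj("wrist",(499+dx*np.cos(1.417)-dy*np.sin(1.417),155.8+dx*np.sin(1.417)+dy*np.cos(1.417),8),s) for dy in(24,-24) for dx in(-40,40)]
h=darkholes(i,gs,12);print(np.round(gs,1),np.round(h,1));rect("wrist",h,8,s)
M=R.from_euler("xyz",s["tcp_rot"]).as_matrix();print(M.T@(np.array([499,155.7,34])-s["eef_pos"]))
```

```text
[501.3306404  154.52035252 106.34659214] [3.14092852e+00 1.22179191e-03 2.98466374e+00]
[[274.8 179. ]
 [375.3 178.7]
 [277.7 234.6]
 [372.6 234.3]] [[275.7 178.7]
 [374.5 178.5]
 [274.7 238.6]
 [374.8 238.5]]
[500.8 155.3   8. ] d 52.0 -0.162 e 81.8 1.415
[ 2.5747538   0.75286012 72.34401628]
```

View pics/w5.png

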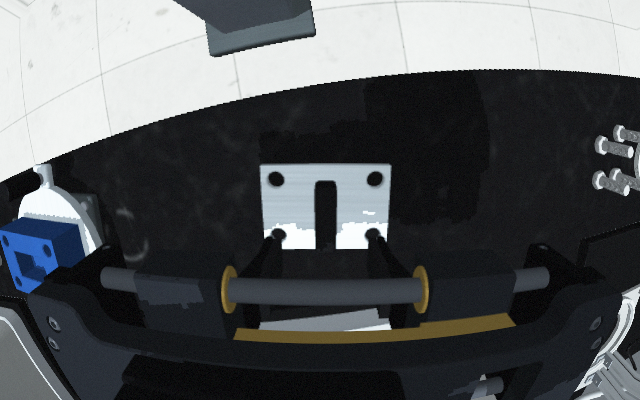

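The cover's upper holes at (276,179) and (374,179) match the prediction from the measured pose, and the grip bar at (326,215) is central between the fingers. I'll descend and grip.

To row units: 7.2 cm / 80 = 0.09, 6 cm / 80 = 0.075.

apply_moves([
  [[0.0025,0.0013,0.0313,0],[0.0038,0.0013,0.0563,0],[0.0038,0.0013,0.075,0],[0.0038,0.0013,0.09,0],[0.0038,0.0013,0.09,0],[0.0038,0.0013,0.09,0]],
])

```text
t: 10.02
eef_pos: [498.5, 156.9, 33.9]
tcp_rot: [3.141, 0.001, 2.986]
wrist_force: [-0.0, 0.3, -0.4]
opening: 50.2
gripper_force: 0.0
```

apply_moves([
  [[0,0,0,0],[0,0,0,0],[0,0,0,0],[0,0,0,0],[0,0,0,0],[0,0,0,0]],
], grip=1, squeeze=40)

```text
t: 10.78
eef_pos: [498.0, 156.4, 33.6]
tcp_rot: [-3.141, -0.0, 2.986]
wrist_force: [-0.6, -0.8, 1.6]
opening: 15.7
gripper_force: 40.0
```

To row units: -13 cm / 80 = -0.1625, -12 cm / 80 = -0.15, 3.1 degrees / 180 = 0.0172.

apply_moves([
  [[0,0,-0.0125,0],[0,0,-0.0375,0],[0,0,-0.075,0],[0,0,-0.1125,0],[0,0,-0.15,0.0056],[0,0,-0.1625,0.0172],[0,0,-0.1625,0.0172],[0,0,-0.1625,0.0172],[0,0,-0.1625,0.0172]],
])

```text
t: 11.9
eef_pos: [497.3, 156.5, 162.3]
tcp_rot: [-3.14, -0.002, 2.932]
wrist_force: [-0.3, 0.3, -3.8]
opening: 15.9
gripper_force: 40.0
```

Run:
```python
from h import *
s=state();i=read_camera("wrist");np.save("s6.npy",s,allow_pickle=True);cv2.imwrite("pics/w6.png",i);print(s["eef_pos"],s["tcp_rot"])
cv2.imwrite("pics/w6c.png",cv2.resize(i[120:320,200:460],None,fx=3,fy=3,interpolation=cv2.INTER_CUBIC))
M=R.from_euler("xyz",s["tcp_rot"]).as_matrix();zt=s["eef_pos"][2]-33.7+8
gs=[proj("wrist",s["eef_pos"]+M@[x,y,25.7],s) for x in(24,-24) for y in(-40,40)]
h=darkholes(i,gs[:2],9);print(np.round(gs,1),np.round(h,1))
for p in h: print(M.T@(w("wrist",p,zt,s)-s["eef_pos"]))
```

```text
[497.32567879 156.53349673 162.32168483] [-3.14019361e+00 -1.97172838e-03  2.93243149e+00]
[[254.6 211.6]
 [393.5 211.6]
 [261.1 282.9]
 [387.  282.9]] [[255.8 212. ]
 [392.3 212. ]]
[ 23.74527315 -39.3111319   25.80189256]
[23.77009699 39.33132338 25.69191702]
```

View pics/w6c.png

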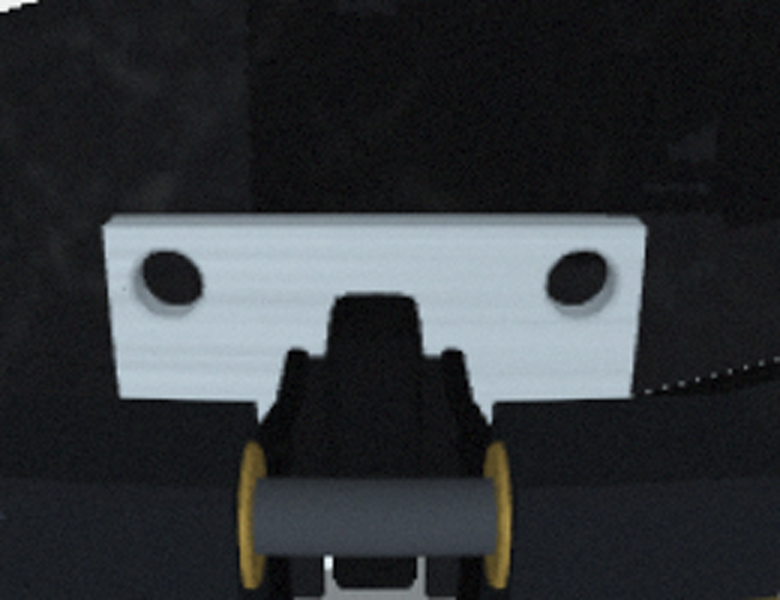

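The cover is centred on the tool to within 0.3 mm and square to it, with its near holes at crop (172,277) and (578,277). I'll carry it over at height and then lower it.

To row units: -28.9 cm / 80 = -0.3613, -28.3 cm / 80 = -0.3538.

apply_moves([
  [[-0.0038,-0.0175,0,0],[-0.0113,-0.0538,0,0],[-0.02,-0.1,0,0],[-0.03,-0.15,0,0],[-0.0413,-0.2,0,0],[-0.0513,-0.25,0,0],[-0.06,-0.295,0,0],[-0.0675,-0.3313,0,0],[-0.0725,-0.3538,0,0],[-0.0738,-0.3613,0,0],[-0.0738,-0.3613,0,0],[-0.0738,-0.3613,0,0]],
])

```text
t: 13.45
eef_pos: [495.7, -137.2, 163.4]
tcp_rot: [3.141, -0.0, 2.934]
wrist_force: [-0.8, -0.2, -3.8]
opening: 15.9
gripper_force: 40.0
```

Run:
```python
from h import *
s=state();i=read_camera("wrist");np.save("s7.npy",s,allow_pickle=True);cv2.imwrite("pics/w7.png",i);print(s["t"],s["eef_pos"],s["tcp_rot"])
M=R.from_euler("xyz",s["tcp_rot"]).as_matrix();print(M.T@(np.array([494.5,-138.3,121.7])-s["eef_pos"]))
cv2.imwrite("pics/w7c.png",cv2.resize(i[100:300,200:460],None,fx=3,fy=3,interpolation=cv2.INTER_CUBIC))
```

```text
13.45 [ 495.67079211 -137.17168342  163.40344383] [ 3.14096041e+00 -4.11128516e-04  2.93371728e+00]
[ 0.89557764 -1.37202243 41.70295643]
```

View pics/w7c.png

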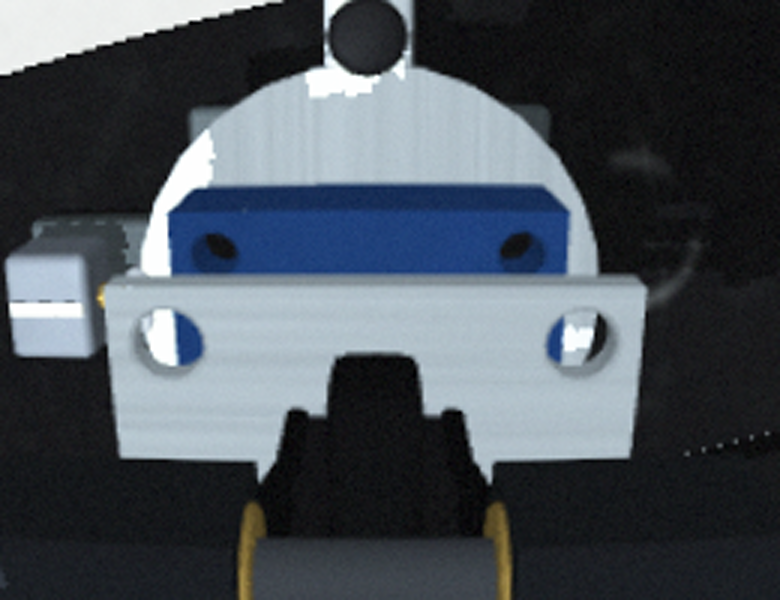

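The block's near holes are at crop (214,252) and (522,252), level in the picture and parallel to the cover edge.

Run:
```python
from h import *
s=np.load("s7.npy",allow_pickle=True).item()
f=lambda p:(200+(p[0]+.5)/3-.5,100+(p[1]+.5)/3-.5)
M=R.from_euler("xyz",s["tcp_rot"]).as_matrix()
for p in[(214.5,252),(522,252)]:print(M.T@(w("wrist",f(p),72,s)-s["eef_pos"]))
```

```text
[ 24.35638364 -41.10690157  91.38749368]
[24.34221472 38.4933086  91.43781492]
```

To row units: 4.1 cm / 80 = 0.0513, -0.13 cm / 80 = -0.0016.

apply_moves([
  [[0,-0.0013,0.01,0],[0.0013,-0.0013,0.0225,0],[0.0013,-0.0016,0.035,0],[0.0013,-0.0016,0.045,0],[0.0013,-0.0016,0.05,0],[0.0013,-0.0016,0.0513,0],[0.0013,-0.0016,0.0513,0],[0.0013,-0.0016,0.0513,0],[0.0013,-0.0016,0.0513,0],[0.0013,-0.0016,0.0513,0]],
])

```text
t: 14.75
eef_pos: [494.5, -139.3, 122.6]
tcp_rot: [3.141, 0.0, 2.932]
wrist_force: [-0.4, 1.0, -4.0]
opening: 16.1
gripper_force: 40.0
```

Run:
```python
from h import *
s=state();i=read_camera("wrist");print(s["t"],s["eef_pos"],s["tcp_rot"],s["wrist_force"],s["opening"],np.abs(s["qd"]).max())
M=R.from_euler("xyz",s["tcp_rot"]).as_matrix();print(M.T@(np.array([494.6,-138.4,121.7])-s["eef_pos"]))
cv2.imwrite("pics/w8c.png",cv2.resize(i[100:300,200:460],None,fx=3,fy=3,interpolation=cv2.INTER_CUBIC))
```

```text
14.75 [ 494.51033648 -139.27033295  122.63370371] [3.14148026e+00 2.40338352e-04 2.93225439e+00] [-0.36541699  0.99411075 -4.01780222] 16.069535827548254 0.0015970464965168927
[0.09338456 0.86986067 0.93377907]
```

View pics/w8c.png

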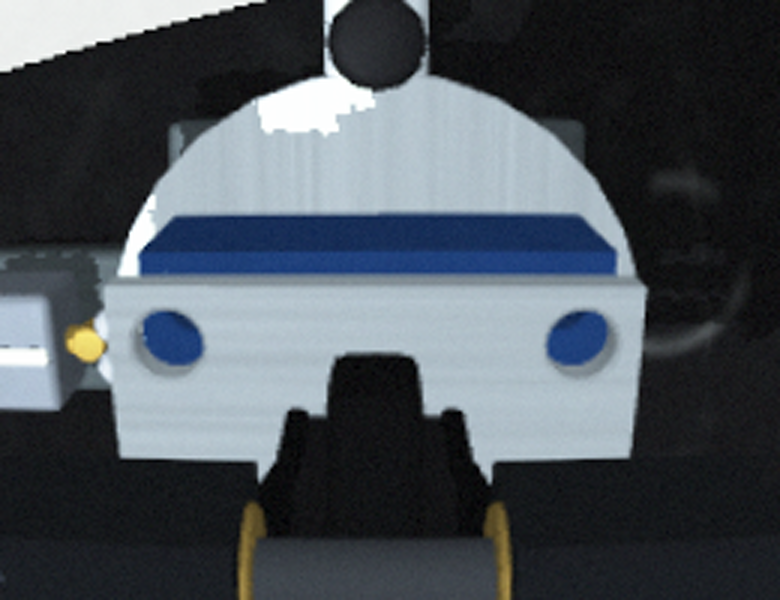

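The picture shows the block's near edge from (140,252) to (615,252), centred under the cover edge from (104,285) to (646,285) to within 1 mm and parallel to it. The table is still in its stop. I'll run one projection check on the edge and then hand in.

Run:
```python
from h import *
s=state();M=R.from_euler("xyz",s["tcp_rot"]).as_matrix();ok=True
for y,u in((-52,140),(52,615)):
    q=M.T@(w("wrist",(200+u/3,100+252/3),72,s)-s["eef_pos"]);print(q)
    ok&=abs(q[0]-36)<3 and abs(q[1]-y)<3
if ok: print(sign_off())
```

```text
[ 34.27317035 -50.1100515   50.59842419]
[34.31432382 52.50900349 50.60988463]
the job is handed in; nothing more can be done
None
```

The job is handed in, no verdict shown: the table is in its click stop, and the cover is held level about 16 to 17 mm above the block, its holes within about 2 mm of the block's by the wrist camera.

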